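# Set and clamp the blue-capped sample carriage

### The job

Slide the carriage with the blue-capped sample jar along its rail until its clamp knob is level with the green marker on that same rail, then turn that knob clockwise (seen from above) to its stop, a quarter turn, so that the carriage is clamped there. Leave the carriage with the orange-capped jar and its knob as they are.

Things in the scene. Friction and masses are not known exactly. Their poses are not given: they have to be found in the camera images.
- blue_grip (a point): Black wing knob on the carriage with the blue-capped jar; point on its vertical axis, 102 mm above table, turns with it. Wing 14 mm thick (x), 42 long (y), from 24 mm below to 12 above the point, on a 42 mm disc; +y end has a white stripe on top. Rest of carriage is below 74 mm. Free, the carriage is pulled along by its knob with about 2 N; clamped, it does not slide.
- blue_knob (a joint): Turn of that knob, rad, growing clockwise seen from above. 0 = free, white stripe along the rail (+y of blue_mark); clamp pad meets rail at about 1.0; stop at 1.57 = clamped, stripe square across the rail towards the marker's side. Starts at 0 to 0.2; takes 0.1 to 0.2 N m; stays where left.
- blue_mark (a point): Green marker block, 28 x 12 x 10 mm tall, beside the same rail on the side away from the jar; point at its top centre, 18 mm above table. y runs along the rail, the way the carriage must go; x square away from the rail. Knob's axis travels parallel to y, 50 mm off on the -x side; it starts 35 to 125 mm short of the marker and can go 40 mm past it.
- orange_wing (a point): The other slide, identical but with an orange-capped jar and its own green marker: leave alone. Point on top of its knob's wing at the striped end, 20 mm from the knob's axis, 114 mm above table.

How it is judged:
At the end, for the whole second after the job is handed in: The blue-capped jar's carriage stands with its knob's axis within 12 mm of the green marker, measured along the rail, and its knob is turned clockwise to more than 1.25 rad (the stop is at 1.57) (y of blue_grip in the frame of blue_mark between -0.012 and 0.012 m and value of joint blue_knob above 1.25 rad); the robot touches nothing.
It fails at once if the orange-capped jar's carriage or knob is moved (its wing end by more than 8 mm) (distance of orange_wing from where it was at the start of the episode above 0.008 m).
It also fails if it takes over 35 s, if anything falls off the work surface, if the arm or the gripper's body presses on something with over 40 N, if the wrist force passes 120 N, or if a joint passes its speed limit or range.

### The arm

A 6-joint arm with a two-finger parallel gripper is mounted at the origin on the work surface. World frame = base frame: x ahead of the robot, y to its left, z up, the work surface at z = 0. Lengths are in m, angles in rad, forces in N, time in s.
With the tool pointing down it reaches from about 0.375 to 0.9 m from the base axis. Payload 3.1 kg.
Tool frame: the origin (TCP) lies at the centre of the arm's flange, where the gripper is bolted on; the fingertips stand 182 mm ahead of it and the grasp point (between the pads) lies 164 mm ahead of it; z points along the fingers, y is the line along which they close (so a half turn about z gives the same grasp; the last joint's range is limited). The gripper opens to 87 mm and grips with 3 to 60 N. Pads are 19 mm wide; open, the fingers measure 117 mm over their backs; the gripper's body (75 mm by 190 mm) begins 51 mm behind the grasp point.
Start: joints at [-1.478, 0.527, 1.433, -0, 1.181, -0.178], TCP at [0.168, -0.602, 0.405] pointing down, gripper open.
Joint ranges: [-3.08, 3.08], [-0.75, 2.2], [0.22, 2.44], [-1.43, 4.57], [0, 2.65], [-2.85, 2.85]. Speed limits (rad/s): [2.79, 2.79, 3.14, 3.14, 3.14, 3.14].

### API

Orientations are given as a unit quaternion [x, y, z, w].
In Python, from rig import * gives the robot as it stands.
- The arm moves only by the tool move_arm, never from a script. Its argument "commands" is a list that holds one entry, the list of rows, each a list of 6 numbers: the shift along the tool's x, y, z in units of 40 mm (1.0 is 40 mm), then the turn, a rotation vector about the tool's x, y, z in rad. A call has 1 to 12 rows; each row is the pose to reach, as a shift and turn from the pose commanded when the call began, along the tool's axes at that moment; what a row does not reach only later rows make up. A row lasts 1/8 s, in which the tool goes at most 62.5 mm and 10.7 degrees, less where a joint would pass 70% of its speed; a pose out of reach is approached as far as the arm can. A call with a gripper value outside its range is refused whole. "claw" is the closure, from -1 (fully open) to 1 (shut), so that 0 is half open, set as the call begins (left out, the last holds). The fingers move at their own pace and stop on an object; "squeeze" is the grip in N (left out, the last holds). Time passes only in rows, so rows that repeat a pose let the fingers close. It gives the time, the measured TCP pose, the force, the opening and the grip force at its end, in the units of the state.
- get_obs(): the state, without advancing time (a new reading comes with each control period).
- camera(name): name is "scene" or "side" or "wrist"; returns a dict with "pixels" (400x640x3 uint8, blue, green, red), "range_z" (400x640 float32, m along the optical axis (not along the pixel's ray), 0 where there is no reading), "camera_matrix" (3x3 intrinsics, pixels), "extrinsics" (4x4, takes a point from world to camera coordinates). Camera axes: x right, y up, looking along -z (the intrinsics and any distortion apply to the point x, -y, -z); pixel columns grow to the right and rows downward; lengths in m; the calibration is good to about 2 mm. The wrist camera is an equidistant fisheye: a pixel r from the principal point sees the ray r / f radians off the axis. A picture is of the moment at which its call begins.
- hand_in(): hands the job in; it is judged then, once.
The state is a dict: "time": time; "q": joint angles; "joint_velocities": joint speeds; "joint_torque": joint torques, N m; "position": TCP position; "tool_rot": TCP orientation; "ft_force": force on the tool from outside, world axes, zero at the start; "moment": the same for the moment, N m; "grip_width": finger opening in m; "grip_force": force on a finger pad.
Only numpy, scipy, OpenCV 4.12 (cv2) and the standard library are available. Lean on these libraries where they do the work, as an engineer would, in place of code of your own. Each camera call takes 0.05 s, during which the arm holds its last target. There are 200 camera calls.

## Working session

There is one attempt and no reset: what is moved stays moved. The work goes in short steps, Python scripts to look and compute and a tool call to move; the robot and the scene stay as the last step left them, time stands still between calls to the robot, and variables do not carry over. Pictures are saved under pics/ and viewed, at most 10 in all, crops included, and the job is handed in when it is done.

Besides the shell and the picture viewer there is one more tool, called after "Emit:" by a JSON object that holds its "method" and its "body". move_arm: Moves the arm, as the interface text tells. Its arguments: {"type":"object","properties":{"commands":{"type":"array","items":{"type":"array","items":{"type":"array","items":{"type":"number"}}}},"claw":{"type":"number"},"squeeze":{"type":"number"}},"required":["commands"]}

```bash
mkdir -p pics; ls; python3 - <<'E'
from rig import *
import cv2,numpy as np,pickle
d={}
for n in("scene","side","wrist"):
    c=camera(n);d[n]=c;cv2.imwrite(f"pics/{n}0.png",c["pixels"])
    print(n,c["camera_matrix"].tolist(),np.round(c["extrinsics"],3).tolist(),[k for k in c])
pickle.dump(d,open("c0.pkl","wb"))
print(get_obs())
E
```

```text
pics
scene [[494.77375410181753, 0.0, 314.6257762206961], [0.0, 494.77375410181753, 194.9664445529063], [0.0, 0.0, 1.0]] [[-0.505, 0.863, 0.011, 0.328], [-0.56, -0.338, 0.756, 0.225], [0.657, 0.376, 0.654, -1.424], [0.0, 0.0, 0.0, 1.0]] ['pixels', 'range_z', 'camera_matrix', 'extrinsics']
side [[391.6996377474446, 0.0, 315.5390705484907], [0.0, 391.6996377474446, 199.0087020353086], [0.0, 0.0, 1.0]] [[-0.892, -0.452, -0.014, 0.495], [0.309, -0.632, 0.711, -0.291], [-0.33, 0.63, 0.703, -0.522], [0.0, 0.0, 0.0, 1.0]] ['pixels', 'range_z', 'camera_matrix', 'extrinsics']
wrist [[309.70691628693146, 0.0, 317.14415993438456], [0.0, 309.70691628693146, 197.40608770294745], [0.0, 0.0, 1.0]] [[0.27, -0.963, -0.002, -0.624], [0.929, 0.261, -0.264, 0.033], [0.254, 0.07, 0.965, -0.39], [0.0, 0.0, 0.0, 1.0]] ['pixels', 'range_z', 'camera_matrix', 'extrinsics']
{'time': 0.15, 'q': array([-1.47751638e+00,  5.28270803e-01,  1.43360598e+00, -1.25375486e-05,
        1.18134897e+00, -1.78507879e-01]), 'joint_velocities': array([ 5.06937789e-04, -3.70820067e-03, -4.04473893e-03, -1.53390430e-06,
       -3.21675636e-03,  8.37435639e-04]), 'joint_torque': array([ 9.32234179e-04, -4.40431702e+01, -1.76842707e+01,  6.32952852e-02,
        5.52207918e-02, -9.94271545e-05]), 'position': array([ 0.16778203, -0.6017951 ,  0.40398563]), 'tool_rot': array([ 9.90779970e-01,  1.35478353e-01,  2.89936841e-05, -8.16054122e-04]), 'ft_force': array([-0.60906156,  0.41019165, -0.79269424]), 'moment': array([-0.01297007, -0.06262189,  0.01885959]), 'grip_force': 0.0, 'grip_width': 0.08724027009387086}
```

View pics/scene0.png

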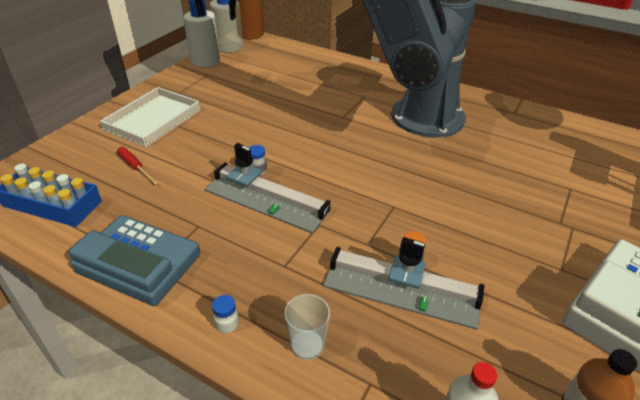

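View pics/side0.png

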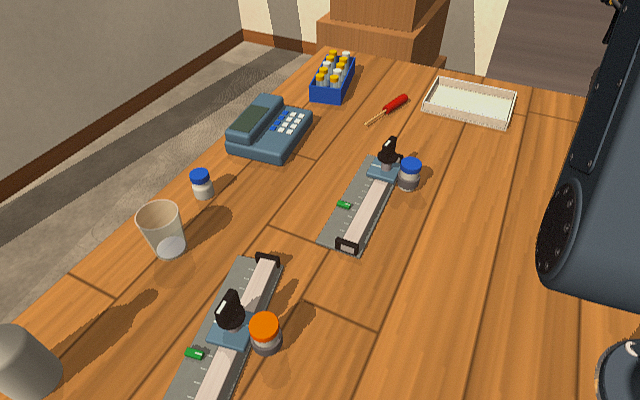

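The blue slide is at scene (245,160), with its knob at about (243,155), its marker at (273,209) and its rail ends at (220,172) and (324,209). In the side view its knob is at (388,152) and its marker at (343,204). The orange slide is well apart from it.

```bash
cat > h.py <<'E'
import numpy as np,cv2
def cloud(c):
    K=c["camera_matrix"];E=np.array(c["extrinsics"]);z=c["range_z"]
    v,u=np.mgrid[:400,:640];p=np.stack([(u-K[0,2])/K[0,0]*z,-(v-K[1,2])/K[1,1]*z,-z],-1)
    return (p-E[:3,3])@E[:3,:3]
def onplane(c,uv,h):
    K=c["camera_matrix"];E=np.array(c["extrinsics"]);R=E[:3,:3];o=-R.T@E[:3,3]
    d=np.array([(uv[0]-K[0,2])/K[0,0],-(uv[1]-K[1,2])/K[1,1],-1])@R
    return o+d*(h-o[2])/d[2]
E
python3 - <<'E'
import pickle;from h import *
d=pickle.load(open("c0.pkl","rb"))
B={"scene":(200,140,335,232),"side":(315,130,430,260)}
for n in B:
    c=d[n];P=cloud(c);im=c["pixels"];x0,y0,x1,y1=B[n]
    roi=np.zeros((400,640),bool);roi[y0:y1,x0:x1]=1
    hsv=cv2.cvtColor(im,cv2.COLOR_BGR2HSV)
    ok=roi&(c["range_z"]>0);H,S,V=[hsv[...,i].astype(int) for i in range(3)]
    g=ok&(H>45)&(H<80)&(S>120)
    gt=g&(abs(P[...,2]-.018)<.003)
    v,u=np.nonzero(g);print(n,"green",g.sum(),gt.sum(),np.median(P[gt],0),P[gt].min(0),P[gt].max(0),onplane(c,(u.mean(),v.mean()),.015))
    k=ok&(V<70)&(P[...,2]>.078)&(P[...,2]<.12)
    print(" knob",k.sum(),P[k].mean(0),P[k].min(0),P[k].max(0))
    kt=ok&(P[...,2]>.110)&(P[...,2]<.118);print(" wingtop",kt.sum(),P[kt].mean(0)); q=P[kt][:,:2]
    w,V2=np.linalg.eigh(np.cov(q.T));print("  axis",V2[:,1],np.sqrt(w), np.ptp((q-q.mean(0))@V2,axis=0))
    wh=kt&(V>150);print("  stripe",P[wh].mean(0) if wh.any() else None)
    b=ok&(H>95)&(H<125)&(S>180);print(" cap",P[b].mean(0))
    r=ok&(S<60)&(V>130)&(P[...,2]>.008)&(P[...,2]<.06);q=P[r][:,:2];w,V2=np.linalg.eigh(np.cov(q.T));print(" rail",r.sum(),P[r].mean(0),V2[:,1],np.sqrt(w),np.median(P[r][:,2]))
    e=ok&(V<60)&(P[...,2]<.07)&(P[...,2]>.01)
    nl,l,st,ce=cv2.connectedComponentsWithStats(e.astype(np.uint8))
    for i in range(1,nl):
        if st[i,4]>12: print(" dark",st[i,4],ce[i],P[l==i].mean(0).round(4))
E
```

```text
scene green 51 36 [ 0.57318699 -0.15043994  0.01852765] [ 0.55743195 -0.15712813  0.01538678] [ 0.5826444  -0.1453417   0.02073148] [ 0.55607467 -0.17264008  0.015     ]
 knob 263 [ 0.52714468 -0.26156322  0.09575399] [ 0.50970835 -0.28456282  0.07803375] [ 0.54200432 -0.24298456  0.11737708]
 wingtop 87 [ 0.522966   -0.26326295  0.11434471]
  axis [0.11076317 0.99384683] [0.0043961  0.01249759] [0.01610266 0.04168888]
  stripe [ 0.5216239  -0.25417474  0.11514311]
 cap [ 0.47727527 -0.25928806  0.07464624]
 rail 1539 [ 0.53820614 -0.17754008  0.02144808] [-0.07882177  0.99688872] [0.02473292 0.07489452] 0.026894132218782844
 dark 77 [218.74025974 170.90909091] [ 0.5355 -0.3313  0.0271]
 dark 101 [323.15841584 209.46534653] [ 0.5243 -0.0514  0.026 ]
side green 72 43 [ 0.57024955 -0.14830881  0.01676814] [ 0.55394591 -0.15608744  0.01526805] [ 0.58065382 -0.14333229  0.01844659] [ 0.56765717 -0.1483749   0.015     ]
 knob 231 [ 0.51850397 -0.25387416  0.09961979] [ 0.50621016 -0.28098748  0.07805434] [ 0.52941074 -0.23856635  0.11447053]
 wingtop 92 [ 0.52001994 -0.25905345  0.11256201]
  axis [0.14353423 0.98964535] [0.00380135 0.01244457] [0.01322413 0.04243449]
  stripe [ 0.52255333 -0.25310711  0.11355534]
 cap [ 0.47095979 -0.2599552   0.07156079]
 rail 1552 [ 0.52111945 -0.15612986  0.02610335] [0.04039447 0.99918381] [0.02342258 0.06792249] 0.026830447230121082
 dark 22 [400.04545455 156.36363636] [ 0.5091 -0.329   0.0293]
 dark 179 [346.29608939 244.40223464] [ 0.5171 -0.0483  0.0266]
```

Emit:
{"method": "move_arm", "body": {"commands": [[[10.8,-5.84,1.1,0,0,-1.173],[10.8,-5.84,1.1,0,0,-1.173],[10.8,-5.84,1.1,0,0,-1.173],[10.8,-5.84,1.1,0,0,-1.173],[10.8,-5.84,1.1,0,0,-1.173],[10.8,-5.84,1.1,0,0,-1.173],[10.8,-5.84,1.1,0,0,-1.173],[10.8,-5.84,1.1,0,0,-1.173],[10.8,-5.84,1.1,0,0,-1.173],[10.8,-5.84,1.1,0,0,-1.173],[10.8,-5.84,1.1,0,0,-1.173],[10.8,-5.84,1.1,0,0,-1.173]]], "claw": -1}}

```text
time: 1.65
position: [0.5205, -0.2622, 0.3609]
tool_rot: [0.751, 0.66, -0.0, 0.0]
ft_force: [0.1, 0.6, -0.2]
grip_width: 0.087
grip_force: 0.0
```

```bash
python3 - <<'E'
from rig import *
import cv2,numpy as np,pickle
c=camera("wrist");pickle.dump(c,open("w1.pkl","wb"));cv2.imwrite("pics/w1.png",c["pixels"])
o=get_obs();print(o["time"],o["position"],o["tool_rot"],o["q"],o["grip_width"],o["ft_force"])
E
```

```text
1.7 [ 0.5205325  -0.26210759  0.36089999] [ 7.50902283e-01  6.60413323e-01 -1.11077723e-05  6.36315583e-05] [-6.58094563e-01  5.24597610e-01  1.58517298e+00 -5.36155478e-05
  1.03170135e+00 -5.30008844e-01] 0.0871887122144156 [-0.56932602 -0.30904365  0.08364456]
```

View pics/w1.png

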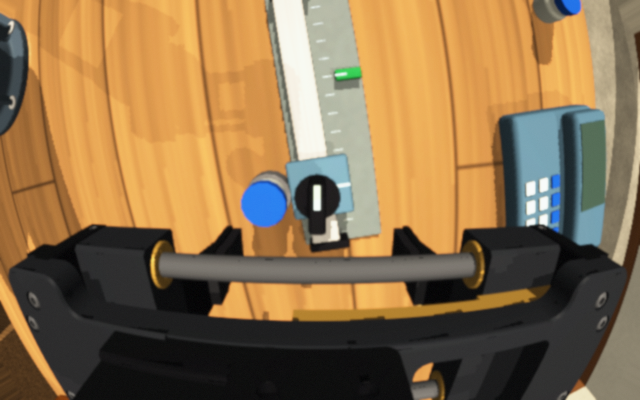

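The knob is at about (317,197), with the white stripe on the up side and the wing nearly vertical in the picture. The green marker is at (347,73) and the jar is on the left, at (265,200). Next I cast fisheye rays at the known heights.

```bash
cat >> h.py <<'E'
def fish(c,uv,h):
    K=c["camera_matrix"];E=np.array(c["extrinsics"]);R=E[:3,:3];o=-R.T@E[:3,3]
    p=np.atleast_2d(uv).astype(float);x=(p[:,0]-K[0,2])/K[0,0];y=(p[:,1]-K[1,2])/K[1,1];t=np.hypot(x,y)+1e-9
    d=np.stack([x/t*np.sin(t),-y/t*np.sin(t),-np.cos(t)],-1)@R
    return o+d*((h-o[2])/d[:,2])[:,None]
def measure(c):
    im=c["pixels"];hsv=cv2.cvtColor(im,cv2.COLOR_BGR2HSV);H,S,V=[hsv[...,i].astype(int) for i in range(3)]
    vv,uu=np.mgrid[:400,:640]
    g=(H>45)&(H<80)&(S>120);v,u=np.nonzero(g);pg=fish(c,np.c_[u,v],.017)
    m=pg.mean(0);print("marker",g.sum(),m,np.ptp(pg[:,:2],axis=0))
    # scale edges, at base height
    return g,H,S,V,uu,vv
E
python3 - <<'E'
import pickle;from h import *
c=pickle.load(open("w1.pkl","rb"));g,H,S,V,uu,vv=measure(c)
roi=(uu>285)&(uu<350)&(vv>165)&(vv<238)
# stripe
s=(V>170)&(S<50)&(uu>308)&(uu<326)&(vv>178)&(vv<216);v,u=np.nonzero(s)
q=fish(c,np.c_[u,v],.114)[:,:2];w,A=np.linalg.eigh(np.cov(q.T));print("stripe",s.sum(),(u.mean(),v.mean()),q.mean(0),A[:,1],np.ptp((q-q.mean(0))@A,axis=0))
k=(V<70)&roi&(vv<236);n,l,st,ce=cv2.connectedComponentsWithStats(k.astype(np.uint8));print(st[1:].tolist(),ce[1:])
print("camera",-np.array(c["extrinsics"])[:3,:3].T@np.array(c["extrinsics"])[:3,3])
# white rail edge columns per row
for y in (20,60,100,140):
    r=np.nonzero((S[y]<40)&(V[y]>190)&(uu[y]>265)&(uu[y]<330))[0];print(y,r.min(),r.max(),fish(c,[[r.min(),y],[r.max(),y]],.03)[:,:2].round(4).tolist())
for y in (20,80,120,160,210):
    r=np.nonzero((H[y]<25)&(S[y]>80)&(uu[y]>340)&(uu[y]<400))[0];print("plate edge",y,r.min(),fish(c,[[r.min(),y]],.008)[0,:2].round(4))
big=cv2.resize(c["pixels"][50:250,230:400],None,fx=3,fy=3,interpolation=cv2.INTER_CUBIC);cv2.imwrite("pics/w1c.png",big[:600])
E
```

```text
marker 227 [ 0.56673802 -0.15293094  0.017     ] [0.22644204 0.25887907]
stripe 200 (np.float64(316.56), np.float64(197.5)) [ 0.52121743 -0.25267266] [0.12699782 0.991903  ] [0.00536181 0.01966895]
[[295, 175, 45, 59, 1524], [286, 179, 1, 1, 1], [341, 233, 6, 3, 17]] [[316.54002625 201.58464567]
 [286.         179.        ]
 [343.35294118 234.05882353]]
camera [ 0.52951508 -0.19108289  0.34045194]
20 276 305 [[0.5012, -0.0877], [0.53, -0.0924]]
60 282 327 [[0.5021, -0.1312], [0.5462, -0.1374]]
100 289 319 [[0.5038, -0.1728], [0.5332, -0.1768]]
140 296 325 [[0.5053, -0.2136], [0.5341, -0.2174]]
plate edge 20 352 [ 0.5799 -0.091 ]
plate edge 80 362 [ 0.5816 -0.1593]
plate edge 120 368 [ 0.583 -0.203]
plate edge 160 373 [ 0.584  -0.2471]
plate edge 210 379 [ 0.5862 -0.3052]
```

View pics/w1c.png

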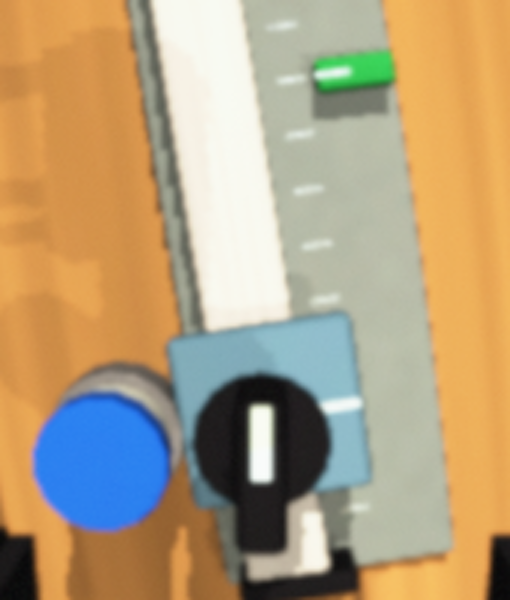

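Emit:
{"method": "move_arm", "body": {"commands": [[[0,0,1.2,0,0,0],[0,0,2.0,0,0,0],[0,0,2.36,0,0,0],[0,0,2.36,0,0,0],[0,0,2.36,0,0,0]]], "claw": -1}}

```text
time: 2.33
position: [0.5217, -0.2616, 0.2676]
tool_rot: [0.75, 0.661, 0.0, 0.001]
ft_force: [-0.3, -0.4, 1.4]
grip_width: 0.0869
grip_force: 0.0
```

Emit:
{"method": "move_arm", "body": {"commands": [[[0,0,0,0,0,0],[0,0,0,0,0,0],[0,0,0,0,0,0],[0,0,0,0,0,0],[0,0,0,0,0,0],[0,0,0,0,0,0],[0,0,0,0,0,0],[0,0,0,0,0,0]]], "claw": 1, "squeeze": 30}}

```text
time: 3.32
position: [0.5212, -0.261, 0.2663]
tool_rot: [0.75, 0.661, -0.0, -0.0]
ft_force: [-6.9, -0.8, 2.9]
grip_width: 0.0152
grip_force: 4.2
```

```bash
python3 - <<'E'
import pickle;from h import *
from rig import *
c=pickle.load(open("w1.pkl","rb"))
print(fish(c,[[348,72.7],[316.6,197.5]],.018),)
hsv=cv2.cvtColor(c["pixels"],cv2.COLOR_BGR2HSV);g=(hsv[...,0]>45)&(hsv[...,0]<80)&(hsv[...,1]>120)
g[:60]=0;g[90:]=0;g[:,:330]=0;g[:,370:]=0;v,u=np.nonzero(g);q=fish(c,np.c_[u,v],.018);print(g.sum(),q.mean(0),q.min(0),q.max(0))
o=get_obs();print(o)
E
```

```text
[[ 0.56654426 -0.15113682  0.018     ]
 [ 0.51774938 -0.2787363   0.018     ]]
226 [ 0.56756508 -0.15193777  0.018     ] [ 0.55333468 -0.15784266  0.018     ] [ 0.5794408  -0.14608241  0.018     ]
{'time': 3.325, 'q': array([-6.55856915e-01,  6.60716952e-01,  1.65262294e+00, -2.19983260e-04,
        8.28856607e-01, -5.29812575e-01]), 'joint_velocities': array([-0.0065502 , -0.00185236,  0.01873653, -0.03249919,  0.05135657,
        0.00194714]), 'joint_torque': array([ 6.25134283e-02, -4.37450516e+01, -1.16987523e+01,  3.13449735e-01,
       -4.30898219e-01, -6.57957833e-03]), 'position': array([ 0.52116806, -0.26099898,  0.2662781 ]), 'tool_rot': array([ 7.50187720e-01,  6.61224839e-01, -1.37341427e-04, -2.80830148e-04]), 'ft_force': array([-6.85186707, -0.81959278,  2.89792972]), 'moment': array([0.07058363, 1.32157317, 0.03002179]), 'grip_force': 4.237969962434818, 'grip_width': 0.015209535063717191}
```

Emit:
{"method": "move_arm", "body": {"commands": [[[0,0,0,0,0,0],[0,0,0,0,0,0],[0.1,-0.016,0,0,0,0],[0.3,-0.048,0,0,0,0],[0.5,-0.08,0,0,0,0],[0.7,-0.112,0,0,0,0],[0.9,-0.144,0,0,0,0],[1.0,-0.16,0,0,0,0],[1.0,-0.16,0,0,0,0]]]}}

```text
time: 4.45
position: [0.5196, -0.2195, 0.2663]
tool_rot: [0.75, 0.661, 0.0, -0.001]
ft_force: [-4.6, 1.6, 3.2]
grip_width: 0.0135
grip_force: 30.0
```

Emit:
{"method": "move_arm", "body": {"commands": [[[0.1,-0.016,0,0,0,0],[0.3,-0.048,0,0,0,0],[0.55,-0.088,0,0,0,0],[0.8,-0.128,0,0,0,0],[1.05,-0.168,0,0,0,0],[1.3,-0.208,0,0,0,0],[1.5,-0.24,0,0,0,0],[1.65,-0.264,0,0,0,0],[1.715,-0.275,0,0,0,0],[1.715,-0.275,0,0,0,0],[1.715,-0.275,0,0,0,0]]]}}

```text
time: 5.82
position: [0.5174, -0.1508, 0.2663]
tool_rot: [0.75, 0.661, 0.0, -0.001]
ft_force: [-4.2, 1.3, 2.8]
grip_width: 0.0137
grip_force: 30.0
```

```bash
python3 - <<'E'
from rig import *
import cv2,numpy as np,pickle
d={n:camera(n) for n in("wrist","side")};pickle.dump(d,open("w2.pkl","wb"))
a=cv2.resize(d["wrist"]["pixels"][100:300,250:450],(400,400));b=cv2.resize(d["side"]["pixels"][130:260,310:440],(400,400),interpolation=cv2.INTER_CUBIC)
cv2.imwrite("pics/w2.png",np.hstack([a,b]))
from h import *
g=measure(d["wrist"])[0];print(get_obs()["position"],get_obs()["ft_force"])
n,l,st,ce=cv2.connectedComponentsWithStats(g.astype(np.uint8))
for i in range(1,n):
    if st[i,4]>20:
        v,u=np.nonzero(l==i);print(ce[i],st[i],fish(d["wrist"],np.c_[u,v],.018).mean(0))
E
```

```text
marker 443 [ 0.56758859 -0.15041113  0.017     ] [0.4367491  0.11324939]
[ 0.51746236 -0.15083955  0.26629509] [-4.358798    2.30372434  1.86752648]
[380.95       200.25909091] [363 192  34  19 440] [ 0.56727962 -0.14969668  0.018     ]
```

View pics/w2.png

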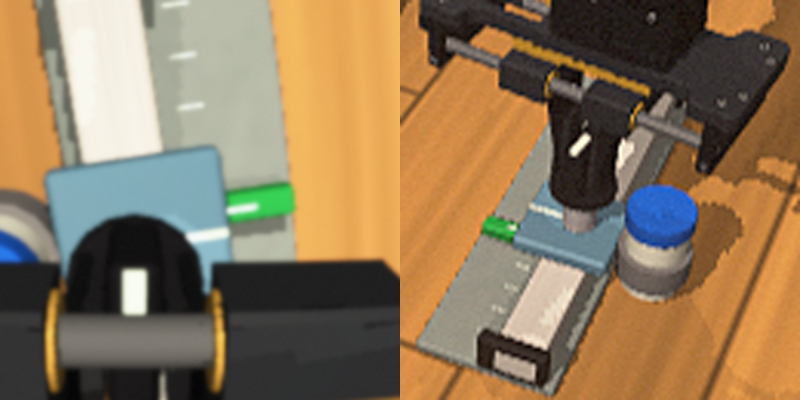

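The carriage is next to the marker. Its white index line is at crop (209,236) in the wrist view and (545,208) in the side view. It looks offset from the marker's line, possibly only parallax, so I check it with depth.

```bash
python3 - <<'E'
import pickle;from h import *
d=pickle.load(open("w2.pkl","rb"));s=d["side"];w=d["wrist"]
P=cloud(s);p=P[196:200,354:361].reshape(-1,3);print("idx side",np.median(p,0))
h=np.median(p,0)[2];print("side ray",onplane(s,(357,197.6),h));print("wrist ray",fish(w,[[354.5,218]],h))
hsv=cv2.cvtColor(s["pixels"],cv2.COLOR_BGR2HSV);g=(hsv[...,0]>45)&(hsv[...,0]<80)&(hsv[...,1]>120);g[:190]=0;g[225:]=0;g[:,:320]=0;g[:,360:]=0
print("marker side",np.median(P[g],0))
E
```

```text
idx side [ 0.54119692 -0.15411407  0.04143502]
side ray [ 0.54082524 -0.15337805  0.04143502]
wrist ray [[ 0.54336756 -0.15301768  0.04143502]]
marker side [ 0.5713052  -0.14698946  0.01643005]
```

The index line is about 3–4 mm short of the marker, so I nudge the carriage +3 mm and then turn the knob.

Emit:
{"method": "move_arm", "body": {"commands": [[[0.04,-0.006,0,0,0,0],[0.08,-0.013,0,0,0,0],[0.08,-0.013,0,0,0,0],[0.08,-0.013,0,0,0,0]]]}}

```text
time: 6.42
position: [0.5173, -0.1482, 0.2663]
tool_rot: [0.75, 0.661, -0.0, -0.0]
ft_force: [-4.5, -1.1, 2.2]
grip_width: 0.0141
grip_force: 30.0
```

Emit:
{"method": "move_arm", "body": {"commands": [[[0,0,0,0,0,0.08],[0,0,0,0,0,0.2],[0,0,0,0,0,0.32],[0,0,0,0,0,0.44],[0,0,0,0,0,0.56],[0,0,0,0,0,0.68],[0,0,0,0,0,0.78],[0,0,0,0,0,0.85],[0,0,0,0,0,0.85]]]}}

```text
time: 7.55
position: [0.5182, -0.1485, 0.2663]
tool_rot: [0.956, 0.293, 0.001, 0.001]
ft_force: [-2.8, -1.9, -0.4]
grip_width: 0.0141
grip_force: 30.0
```

Emit:
{"method": "move_arm", "body": {"commands": [[[0,0,0,0,0,0.06],[0,0,0,0,0,0.15],[0,0,0,0,0,0.25],[0,0,0,0,0,0.35],[0,0,0,0,0,0.45],[0,0,0,0,0,0.52],[0,0,0,0,0,0.55],[0,0,0,0,0,0.55]]]}}

```text
time: 8.55
position: [0.5184, -0.1489, 0.2664]
tool_rot: [1.0, 0.023, 0.001, 0.001]
ft_force: [-2.1, -5.4, -2.0]
grip_width: 0.0137
grip_force: 30.0
```

```bash
python3 - <<'E'
from rig import *
o=get_obs();print(o)
E
```

```text
{'time': 8.55, 'q': array([-4.86846692e-01,  6.19747316e-01,  1.76552710e+00, -1.56602341e-03,
        7.52461476e-01,  1.03887833e+00]), 'joint_velocities': array([ 6.58577006e-04,  1.14175632e-03,  5.97234810e-04, -4.17157096e-05,
       -1.70390682e-03, -5.92841319e-03]), 'joint_torque': array([  2.91546509, -42.19157696, -10.46356291,   1.19758744,
         0.11015893,   0.09237259]), 'position': array([ 0.51835723, -0.14894657,  0.26637506]), 'tool_rot': array([0.99973106, 0.02310412, 0.00142207, 0.00140851]), 'ft_force': array([-2.12087156, -5.3914063 , -2.04658232]), 'moment': array([-0.92514461,  0.4056602 ,  0.02231192]), 'grip_force': 29.999626921489835, 'grip_width': 0.013734094684072296}
```

Emit:
{"method": "move_arm", "body": {"commands": [[[0,0,0,0,0,0],[0,0,0,0,0,0],[0,0,0,0,0,0],[0,0,0,0,0,0],[0,0,0,0,0,0],[0,0,0,0,0,0]]], "claw": -0.2}}

```text
time: 9.3
position: [0.5175, -0.1478, 0.2664]
tool_rot: [1.0, 0.022, 0.0, -0.0]
ft_force: [0.2, 0.5, -0.1]
grip_width: 0.0517
grip_force: 0.0
```

Emit:
{"method": "move_arm", "body": {"commands": [[[0,0,-0.3,0,0,0],[0,0,-1,0,0,0],[0,0,-2,0,0,0],[-1,0,-3,0,0,0],[-2,0,-3.5,0,0,0],[-2,0,-3.5,0,0,0],[-2,0,-3.5,0,0,0]]]}}

```text
time: 10.18
position: [0.438, -0.1516, 0.4069]
tool_rot: [1.0, 0.022, 0.001, 0.001]
ft_force: [1.0, 0.3, -0.3]
grip_width: 0.0522
grip_force: 0.0
```

```bash
python3 - <<'E'
from rig import *
from h import *
d={n:camera(n) for n in("wrist","side","scene")}
b=cv2.resize(d["side"]["pixels"][130:260,310:440],(400,400),interpolation=cv2.INTER_CUBIC);a=cv2.resize(d["wrist"]["pixels"][:240,200:440],(400,400))
cv2.imwrite("pics/w3.png",np.hstack([a,b]))
for n,(x0,y0,x1,y1) in {"scene":(220,140,335,232),"side":(315,130,430,260)}.items():
    c=d[n];P=cloud(c);k=np.zeros((400,640),bool);k[y0:y1,x0:x1]=1
    k&=(P[...,2]>.109)&(P[...,2]<.119)&(c["range_z"]>0);q=P[k][:,:2];w,V=np.linalg.eigh(np.cov(q.T));print(n,k.sum(),q.mean(0),V[:,1],np.ptp((q-q.mean(0))@V,axis=0))
E
```

```text
scene 98 [ 0.52067341 -0.15005282] [-0.99999492 -0.00318853] [0.01703004 0.04042423]
side 143 [ 0.51661798 -0.14630054] [-0.99707874 -0.07638053] [0.01712954 0.04102754]
```

View pics/w3.png

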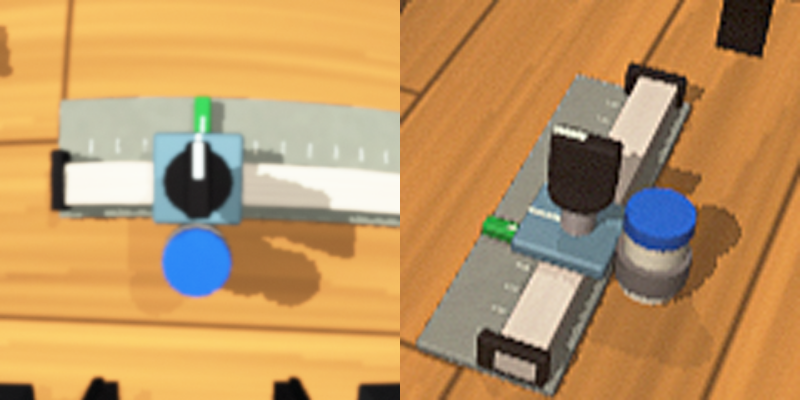

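The wrist crop shows the stripe at (198,160) pointing straight at the marker at (203,120). The index line is level with the marker, the knob is square across the rail, and the gripper is clear. I'm handing it in.

```bash
python3 -c "
from rig import *
print(hand_in())"
```

```text
the job is handed in; nothing more can be done
None
```

The job is handed in, with no verdict returned: by my measurements the blue-jar carriage stands within a few mm of its green marker and its knob is turned clockwise to about 1.55 rad, the gripper is clear, and I made no move at the orange carriage.

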